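# Clamp the board and hold a spring clip open over its edge

### The arm

A 6-joint arm with a two-finger parallel gripper is mounted at the origin on the work surface. World frame = base frame: x ahead of the robot, y to its left, z up, the work surface at z = 0. Lengths are in mm, angles in degrees, forces in N, time in s.
With the tool pointing down it reaches from about 250 to 800 mm from the base axis. Payload 3.9 kg.
Tool frame: the origin (TCP) lies between the finger pads; the fingertips stand 11 mm ahead of it and the grasp point (between the pads) lies 8 mm behind it; z points along the fingers, y is the line along which they close (so a half turn about z gives the same grasp; the last joint's range is limited). The gripper opens to 85 mm and grips with 20 to 120 N. Pads are 22 mm wide; open, the fingers measure 114 mm over their backs; the gripper's body (76 mm by 85 mm) begins 54 mm behind the grasp point. The pads swing forward as they close: fully open they stand 13 mm farther back than shut.
Start: joints at [71.906, 14.897, -7.913, 67.191, 0, 90], TCP at [163.048, 499.03, 242.304] pointing down, gripper open.
Joint ranges: [-159.42, 159.42], [-47.68, 98.78], [-73.54, 78.23], [-108.79, 121.32], [-90, 84.71], [-180, 180]. Speed limits (degrees/s): [147.25, 147.25, 180, 180, 180, 180].

### API

Orientations are given as a 3x3 rotation matrix whose columns are the frame's x, y, z axes.
In Python, from bench import manip gives the robot as it stands.
- The arm moves only by the tool play_rows, never from a script. Its argument "commands" is one flat list of numbers, 5 for each row, row after row: the shift along the tool's x, y, z in mm, then the turn about the tool's z in degrees, then the closure, from 0 (fully open) to 1 (shut). A call has 1 to 20 rows; each row shifts and turns the commanded pose from where the row before left it, along the tool's axes as they then stand; what a row does not reach is not made up. A row lasts 1/12 s, in which the tool goes at most 41.7 mm and 7.16 degrees, less where a joint would pass 70% of its speed; a pose out of reach is approached as far as the arm can. A call is refused whole if a number of a shift passes 41.7 or a number of a turn 7.16, either way. A call with a gripper value outside its range is refused whole. The fingers move at their own pace and stop on an object; the grip force is fixed at half the most. Time passes only in rows, so rows that do not move let the fingers close. It gives the time, the measured TCP pose, the force, the opening and the grip force at its end, in the units of the state.
- manip.read_state(): the state, without advancing time (a new reading comes with each control period).
- manip.snapshot(name): name is "side" or "top"; returns a dict with "color" (480x640x3 uint8, blue, green, red), "intrinsics" (3x3 intrinsics, pixels), "R" (3x3) and "t" (3): a world point X has camera coordinates R X + t. Camera axes: x right, y down, z forward; pixel columns grow to the right and rows downward; lengths in mm; the calibration is good to about 2 mm. A picture is of the moment at which its call begins. There is no depth.
- manip.finish_job(): hands the job in; it is judged then, once.
The state is a dict: "t": time; "joints": joint angles; "joint_vel": joint speeds; "tau": joint torques, N m; "tool_pos": TCP position; "tcp_rot": TCP orientation; "ft_force": force on the tool from outside, world axes, zero at the start; "moment": the same for the moment, N m; "grip_width": opening from 0.0 (shut) to 1.0 (fully open); "finger_force": force on a finger pad.
Only numpy, scipy, OpenCV 4.12 (cv2) and the standard library are available. Lean on these libraries where they do the work, as an engineer would, in place of code of your own. Each camera call takes 0.05 s, during which the arm holds its last target. There are 200 camera calls.

### The job

First press the clamp lever on the board holder's head all the way down, so that the circuit board is fast. Then pinch the spring clip by its handles, lift it off the rim of the parts tray and bring it, held wide open with its jaws down, over the bare stretch of the board's top edge between the two pin headers, one jaw well down on each side of the edge and neither touching the board. Finish while still holding it gaping there, ready for the heat sink to be slipped under a jaw; do not let the clip knock or close on the board, do not turn the board, and leave the other things where they lie.

Things in the scene. Friction and masses are not known exactly. Their poses are not given: they have to be found in the camera images.
- turntable: Black turntable, disc diameter 170 mm, disc top 30 mm above the table. On it an aluminium bar with two black grooved uprights holds a circuit board (110 wide, 80 high, 2 mm thick) standing on edge. Origin on the table at the turning axis. The disc turns if pushed (about 3 N at its rim)
- edge (a point): Point on the circuit board's top edge, 126 mm above the table: middle of the bare copper stretch (46 mm long, 25 deep) between two black pin headers that stand 2 mm above the edge; 8 mm off the board's middle, away from the clamp head. x = normal of the board's faces (components on the -x face), y = along the edge towards the clamp head, z = up
- lever (a joint): Small clamp lever on the aluminium head atop one upright, at the board's +y end. 0 = raised, 55 degrees above level, pointing up and away from the board; grows as it is pressed down; stops at 0.960 rad, level, pointing straight away from the board. About 2 N at the paddle; stays where left. Going down, it lowers a rubber foot onto the board's edge
- lever_tip (a point): Middle of the lever's black paddle (16 wide, 16 long, 7 mm thick), 40 mm from the pivot; the lever ends 8 mm beyond. Moves with the lever on an arc, outward and down: pressing it, follow the arc. Fully down it is 146 mm above the table, its upper face at 150
- lever_pivot (a point): The lever's pivot on the head, 146 mm above the table, 68 mm from the turntable's axis along +y of the edge point. The head's ears beside it reach 153 mm above the table and 6 mm beyond the pivot, the head itself (top at 140) 8 mm beyond
- tray: Open steel parts tray, 100 (x) x 140 (y) x 55 mm high, walls 2.4 mm, fixed. Origin at the middle of its underside. The spring clip is parked on the rim of its -x wall (the one nearer the robot)
- clip: Small black spring clip like a clothes peg, 84 mm high, 18 wide along its y, about 60 g, jaws down, handles up; the body is its -x half. Origin at the pivot, 69 mm above the table when parked (14 above the rim). z = up to the handles, x = the way handles and jaws spread. Jaw pads lie 18 to 34 mm below the pivot. Squeezing the handles spreads the jaws; both halves turn equally
- clip_jaw (a joint): Opening angle of the clip: 0 when closed on the tray rim (jaws parallel, 2.4 mm apart), grows as the handles are squeezed; 0.44 rad with the handles parallel (jaw tips 17 mm apart), stop at 0.5. Spring: about 7 N pinched 40 mm above the pivot starts it opening, about 11 N opens it fully; let go, it snaps shut
- clip_handles (a point): Point between the handles on the clip's middle plane, 40 mm above the pivot (fixed to the -x half): where to pinch from above, fingers closing along the clip's x. The handles reach 49 mm above the pivot, are 18 mm wide, and measure 43 mm over their outsides at the top when at rest, 21 mm when squeezed parallel
- tip_a (a point): Lower inner end of the jaw pad of the clip's -x half, 34 mm below the pivot
- tip_b (a point): Lower inner end of the jaw pad of the clip's +x half, 34 mm below the pivot
- tweezers: blue steel tweezers, 130 x 18 x 8 mm, lying flat near the robot; origin at the middle of the underside
- spool: reel of solder, diameter 60, height 36 mm, standing on its flange; origin at the middle of the underside
- flux_jar: small white jar with a black cap, diameter 38, height 35 mm; origin at the middle of the underside
- heat_sink: finned aluminium heat sink, 40 x 26 x 18 mm, lying between turntable and tray; origin at the middle of the underside
- screwdriver: small screwdriver with black handle, 150 mm long, lying on the far side; origin near its middle, on the table
- brush: small cleaning brush, 150 mm long, lying on the far side; origin near its middle, on the table
Mind the look-alikes: they are no part of the job. What is shaped like the clip but red is not meant.

How it is judged:
By the outcome, as a careful person would: the job done as asked, in the order asked, and still so for the second after the job is handed in, while the arm keeps its last pose, push and grip.
It also fails if it takes over 54 s, if anything falls off the work surface, if the arm or the gripper's body presses on something with over 40 N, if the wrist force passes 120 N, or if a joint passes its speed limit or range.

## Working session

There is one attempt and no reset: what is moved stays moved. The work goes in short steps, Python scripts to look and compute and a tool call to move; the robot and the scene stay as the last step left them, time stands still between calls to the robot, and variables do not carry over. Pictures are saved under pics/ and viewed, at most 10 in all, crops included, and the job is handed in when it is done.

Besides the shell and the picture viewer there is one more tool, called after "Request:" in YAML: its name, and indented under it one key for each argument. play_rows: Moves the arm, as the interface text tells. Its arguments: {"type":"object","properties":{"commands":{"type":"array"}},"required":["commands"]}

```bash
mkdir -p pics; python3 - <<'E'
from bench import manip
import cv2,pickle
s=manip.read_state();print({k:s[k] for k in('t','tool_pos','tcp_rot','grip_width')})
for n in('side','top'):
    d=manip.snapshot(n);cv2.imwrite(f'pics/{n}0.png',d['color']);pickle.dump(d,open(f'{n}0.pkl','wb'))
    print(n,d['intrinsics'],d['R'],d['t'])
E
```

```text
{'t': 0.0, 'tool_pos': array([162.848417  , 498.39746334, 241.46417589]), 'tcp_rot': array([[-9.50542503e-01,  3.10593910e-01, -6.10375163e-04],
       [ 3.10594510e-01,  9.50540666e-01, -1.86908920e-03],
       [-3.41308543e-07, -1.96622790e-03, -9.99998067e-01]]), 'grip_width': 1.000722442688897}
side [[579.96749889   0.         312.89953279]
 [  0.         579.96749889 238.84008109]
 [  0.           0.           1.        ]] [[ 0.68643641 -0.72718283  0.00319075]
 [-0.3595522  -0.3432127  -0.86771381]
 [ 0.63208169  0.59448311 -0.49705388]] [-374.751223    303.25941025  670.14142693]
top [[580.35072721   0.         317.82406364]
 [  0.         580.35072721 236.34921753]
 [  0.           0.           1.        ]] [[ 2.77745666e-02 -9.99608553e-01  3.36362865e-03]
 [-9.93540704e-01 -2.79760242e-02 -1.09973685e-01]
 [ 1.10024737e-01 -2.87430532e-04 -9.93928808e-01]] [ -26.62983383  538.21994437 1200.61056994]
```

View pics/top0.png

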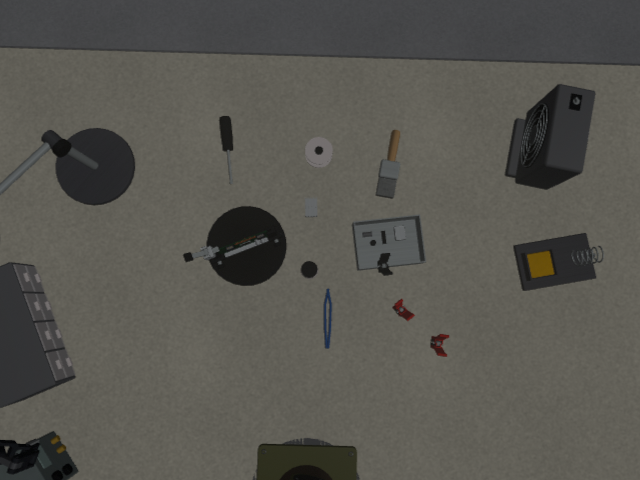

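View pics/side0.png

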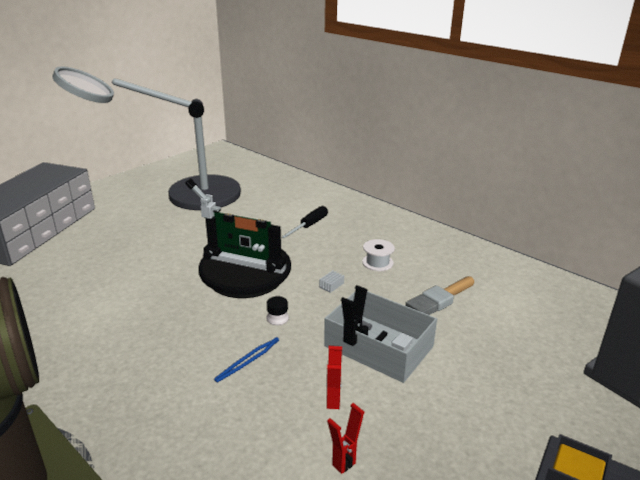

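The top view shows the turntable at about (247,246), the raised lever paddle at (188,257) and the tray at (389,243). There are three clip-like things in it: black on the tray's near rim (384,264), red (403,309) and red (440,344). The black one on the rim fits the description; I'll confirm it in an enlarged crop.

```bash
cat > h.py <<'E'
import numpy as np,cv2,pickle
def load(n): return pickle.load(open(n+'.pkl','rb'))
def grab(n,tag):
    from bench import manip
    d=manip.snapshot(n);pickle.dump(d,open(f'{n}{tag}.pkl','wb'));return d
def ray(d,px):
    c=-d['R'].T@d['t'];v=d['R'].T@np.linalg.inv(d['intrinsics'])@np.array([px[0],px[1],1.]);return c,v
def atz(d,px,z):
    c,v=ray(d,px);return c+v*(z-c[2])/v[2]
def tri(d1,p1,d2,p2):
    A=[];b=[]
    for d,p in((d1,p1),(d2,p2)):
        c,v=ray(d,p);v=v/np.linalg.norm(v);M=np.eye(3)-np.outer(v,v);A.append(M);b.append(M@c)
    x,r,*_=np.linalg.lstsq(np.vstack(A),np.hstack(b),rcond=None);return x,float(np.sqrt(r[0]))
def proj(d,X):
    q=d['intrinsics']@(d['R']@np.asarray(X,float)+d['t']);return q[:2]/q[2]
def crop(d,x,y,w,h,s,gain=1.6):
    im=np.clip(d['color'][y:y+h,x:x+w]*gain,0,255).astype(np.uint8)
    return cv2.resize(im,(w*s,h*s),interpolation=cv2.INTER_CUBIC)
E
python3 - <<'E'
from h import *
t=load('top0');s=load('side0')
a=np.hstack([crop(t,180,203,110,85,4,2.2)[:300],crop(t,345,210,85,75,4,2.2)])[:300]
b=np.hstack([crop(s,180,175,110,120,4,2)[:300+180][:, :440],crop(s,320,280,85,75,4,2)[:300].repeat(1,0) if 0 else crop(s,320,280,85,120,4,2)])[:300]
im=np.vstack([a,b]);print(im.shape);cv2.imwrite('pics/c1.png',im)
E
```

```text
(600, 780, 3)
```

View pics/c1.png

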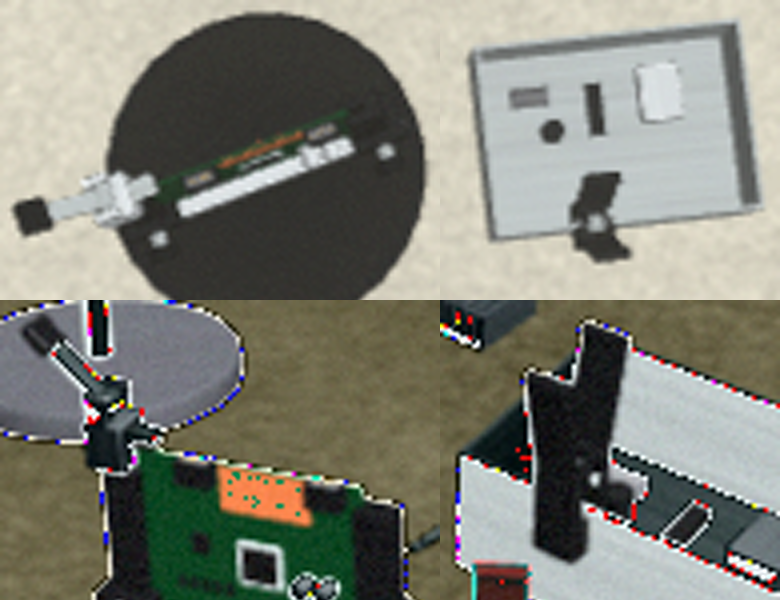

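The crop confirms it: the black clip straddles the tray's near rim, with handle tops in the top view at about (385,254) and (388,274). The two red ones are decoys. The board's components face the side camera, and the lever is at its left end. Next, the measurements.

```bash
python3 - <<'E'
from h import *
np.set_printoptions(precision=1,suppress=True)
t=load('top0');s=load('side0')
# disc
g=t['color'].max(2);m=((g<60)*255).astype(np.uint8);m[:200]=0;m[290:]=0;m[:,:204]=0;m[:,292:]=0
m=cv2.morphologyEx(m,cv2.MORPH_CLOSE,np.ones((9,9)))
c=max(cv2.findContours(m,0,1)[0],key=cv2.contourArea);e=cv2.fitEllipse(cv2.convexHull(c));print('disc',e,atz(t,e[0],30))
# tray rim
hsv=cv2.cvtColor(t['color'],cv2.COLOR_BGR2HSV)
print('traypix',t['color'][250,400],t['color'][290,400],hsv[250,400],hsv[290,400])
for n,p in dict(TL=(353,222.3),TR=(417.5,216),BR=(424,262.5),BL=(357.5,270)).items(): print(n,atz(t,p,55))
# paddle
for z in(175,179,183): print('paddle',z,atz(t,(188,257.2),z))
print('paddle tri',tri(t,(188,257.2),s,(180+41/4,175+37/4)))
# copper
h=cv2.cvtColor(s['color'],cv2.COLOR_BGR2HSV);o=cv2.inRange(h[200:250,220:275],(5,120,80),(20,255,255))
ys,xs=np.nonzero(o);print('cop',xs.min()+220,xs.max()+220,ys.min()+200,ys.max()+200)
top=[(x+220,np.nonzero(o[:,x])[0].min()+200) for x in sorted(set(xs))];print(top)
# edges
for p in((234.8,215.8),(257.5,221.5)): print('cop side',atz(s,p,126))
h=hsv[220:260,225:265];o=cv2.inRange(h,(5,100,30),(20,255,255));ys,xs=np.nonzero(o);print(sorted(zip(xs+225,ys+220)))
# clip
for p in((385.5,253.7),(388,274.7),(378.5,257),(391,257),(378,268),(391,268)): print('clip',p,atz(t,p,118))
E
```

```text
disc ((246.15476989746094, 245.61402893066406), (79.04527282714844, 79.88665008544922), 29.070755004882812) [514.8 139.4  30. ]
traypix [90 91 88] [87 95 98] [80  8 91] [22 29 98]
TL [567.4 -84.   55. ]
TR [ 584.5 -218.2   55. ]
BR [ 487.8 -232.5   55. ]
BL [468.4 -95.3  55. ]
paddle 175 [476.9 228.7 175. ]
paddle 179 [476.6 227.8 179. ]
paddle 183 [476.3 226.9 183. ]
paddle tri (array([476. , 230.1, 172.1]), 1.908384820127186)
cop 235 257 216 230
[(np.int64(235), np.int64(216)), (np.int64(236), np.int64(217)), (np.int64(237), np.int64(217)), (np.int64(238), np.int64(217)), (np.int64(239), np.int64(217)), (np.int64(240), np.int64(217)), (np.int64(241), np.int64(217)), (np.int64(242), np.int64(218)), (np.int64(243), np.int64(218)), (np.int64(244), np.int64(218)), (np.int64(245), np.int64(218)), (np.int64(246), np.int64(219)), (np.int64(247), np.int64(219)), (np.int64(248), np.int64(219)), (np.int64(249), np.int64(219)), (np.int64(250), np.int64(219)), (np.int64(251), np.int64(219)), (np.int64(252), np.int64(219)), (np.int64(253), np.int64(220)), (np.int64(254), np.int64(220)), (np.int
[... 905 characters left out ...]
t64(240)), (np.int64(248), np.int64(239)), (np.int64(249), np.int64(238)), (np.int64(249), np.int64(239)), (np.int64(250), np.int64(238)), (np.int64(250), np.int64(239)), (np.int64(251), np.int64(237)), (np.int64(251), np.int64(238)), (np.int64(252), np.int64(237)), (np.int64(252), np.int64(238)), (np.int64(253), np.int64(237)), (np.int64(254), np.int64(236)), (np.int64(254), np.int64(237)), (np.int64(255), np.int64(236)), (np.int64(255), np.int64(237))]
clip (385.5, 253.7) [ 498.5 -145.2  118. ]
clip (388, 274.7) [ 457.5 -150.7  118. ]
clip (378.5, 257) [ 491.6 -131.6  118. ]
clip (391, 257) [ 492.3 -156.1  118. ]
clip (378, 268) [ 470.  -130.9  118. ]
clip (391, 268) [ 470.7 -156.4  118. ]
```

```bash
python3 - <<'E'
from h import *
t=load('top0');s=load('side0')
a=crop(t,180,228,110,42,7,2.5)
b=np.hstack([crop(t,368,245,45,34,8,2.5),crop(s,180,175,50,34,8,1.5)])
im=np.vstack([a,np.pad(b,((0,0),(0,10),(0,0)))]);print(im.shape);cv2.imwrite('pics/c2.png',im)
E
```

```text
(566, 770, 3)
```

View pics/c2.png

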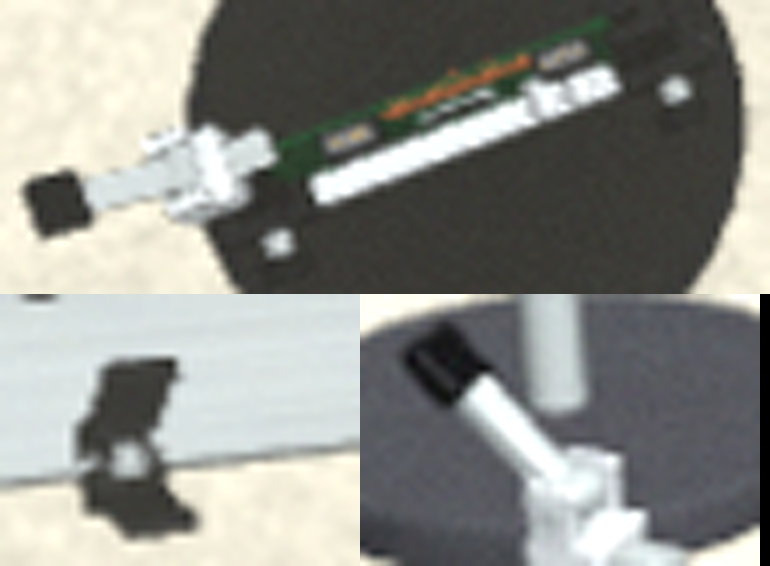

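The enlarged view gives these pixels:
- **Board top edge, top view:** from crop (275,148) to (608,17).
- **Paddle centre:** crop (58,204).
- **Aluminium bar ends:** crop (314,193) and (615,80).
- **Black clip handle outer edges:** crop centres (143,359) and (166,527).

The clip is aligned with the tray rim. Next step is converting these to positions.

```bash
python3 - <<'E'
from h import *
np.set_printoptions(precision=1,suppress=True)
t=load('top0');s=load('side0')
P=lambda u,v:((u+.5)/7-.5+180,(v+.5)/7-.5+228)
Q=lambda u,v:((u+.5)/8-.5+368,(v-294+.5)/8-.5+245)
S=lambda u,v:((u-360+.5)/8-.5+180,(v-294+.5)/8-.5+175)
def ang(a,b): d=a-b; return np.degrees(np.arctan2(-d[0],d[1]))
a,b=atz(t,P(275,148),126),atz(t,P(608,17),126);print('board edge',a,b,ang(a,b))
c,d=atz(t,P(314,193),45),atz(t,P(615,80),45);print('bar',c,d,ang(c,d))
c,d=atz(t,P(383,112),126),atz(t,P(530,58),126);print('copper',c,d,ang(c,d),(c+d)/2)
p=atz(t,P(58,204),179);print('paddle',p)
print('paddle tri',tri(t,P(58,204),s,S(447,365)))
print('edge tri', tri(t,P(383,112),s,(234.5,216)),tri(t,P(530,58),s,(257.5,221)))
for z in (126,):
  print('side corners',atz(s,(234.5,216),z),atz(s,(257.5,221),z))
e,f=atz(t,Q(143,359),118),atz(t,Q(166,527),118);print('clip',e,f,(e+f)/2,np.linalg.norm(e-f))
print('side clip tops: +x',atz(s,(320+607/4-110,280+25/4),118))
# proj of predictions in side
for n,X in dict(axis=(514.8,139.4,30),clip=(479,-148,118)).items(): print(n,proj(s,X),proj(t,X))
E
```

```text
board edge [498.5 180.4 126. ] [537.8  89.2 126. ] 23.310736278983022
bar [492.2 182.   45. ] [528.5  93.7  45. ] 22.36567992804848
copper [509.4 150.9 126. ] [525.6 110.5 126. ] 21.9845956813959 [517.5 130.7 126. ]
paddle [477.5 228.1 179. ]
paddle tri (array([476.7, 230.2, 173.4]), 2.0376648964184927)
edge tri (array([508.1, 152. , 125.2]), 2.382221219875233) (array([525. , 111.5, 123.6]), 1.5820250454370097)
side corners [505.8 151.9 126. ] [521.2 108.8 126. ]
clip [ 500.5 -145.   118. ] [ 459.5 -151.3  118. ] [ 480.  -148.1  118. ] 41.46576145559374
side clip tops: +x [ 500.5 -140.2  118. ]
axis [246. 263.] [246.2 245.6]
clip [356.5 294.6] [386.8 263.7]
```

Request:
play_rows:
  commands: [0, 0, 0, 7.06, 1, 0, 0, 0, 7.06, 1, 0, 0, 0, 7.06, 1, 0, 0, 0, 7.06, 1, 0, 0, 0, 7.06, 1, 0, 0, 0, 7.06, 1, 0, 0, 0, 7.06, 1, -29.9, 14.45, 0, 0, 1, -29.9, 14.45, 0, 0, 1, -29.9, 14.45, 0, 0, 1, -29.9, 14.45, 0, 0, 1, -29.9, 14.45, 0, 0, 1, -29.9, 14.45, 0, 0, 1, -29.9, 14.45, 0, 0, 1, -29.9, 14.45, 0, 0, 1, -29.9, 14.45, 0, 0, 1, -29.9, 14.45, 0, 0, 1, -29.9, 14.45, 0, 0, 1, -29.9, 14.45, 0, 0, 1, -29.9, 14.45, 0, 0, 1]

```text
t: 1.77
tool_pos: [486.0, 210.3, 241.9]
tcp_rot: [[-0.382, 0.924, -0.001], [0.924, 0.382, -0.0], [0.0, -0.001, -1.0]]
ft_force: [0.7, 0.9, -0.5]
grip_width: 0.003
finger_force: 0.0
```

```bash
cat >> h.py <<'E'
def where():
    from bench import manip
    s=manip.read_state();R=s['tcp_rot']
    print('t',round(s['t'],2),'p',np.round(s['tool_pos'],1),'yaw_y',round(np.degrees(np.arctan2(R[1,1],R[0,1])),1),'F',np.round(s['ft_force'],1),'w',round(s['grip_width'],3),'ff',np.round(s['finger_force'],1));return s
def to(X,yaw=None):
    s=where();R=s['tcp_rot'];print('shift',np.round(R.T@(np.array(X)-s['tool_pos']),1), 'turn', None if yaw is None else round(np.degrees(np.arctan2(R[1,1],R[0,1]))-yaw,1))
E
python3 -c "
from h import *
to((485,211.5,241),22.5)"
```

```text
t 1.77 p [486.  210.3 241.9] yaw_y 22.5 F [ 0.7  0.9 -0.5] w 0.003 ff 0.0
shift [ 1.5 -0.5  0.9] turn -0.0
```

Request:
play_rows:
  commands: [1, 0, 14, 0, 1, 0.5, 0, 14, 0, 1, 0, 0, 10, 0, 1, 0, 0, 8, 0, 1, 0, 0, 0, 0, 1, 0, 0, 0, 0, 1]

```text
t: 2.27
tool_pos: [484.0, 213.2, 195.9]
tcp_rot: [[-0.383, 0.924, -0.001], [0.924, 0.383, -0.001], [-0.0, -0.001, -1.0]]
ft_force: [0.4, 0.1, 0.5]
grip_width: 0.005
finger_force: 0.0
```

```bash
python3 - <<'E'
from h import *
where()
t=grab('top','1');s=grab('side','1')
im=np.hstack([crop(t,175,205,65,75,6,2.5),crop(s,170,160,65,75,6,1.5)]);cv2.imwrite('pics/c3.png',im)
E
```

```text
t 2.27 p [484.  213.2 195.9] yaw_y 22.5 F [0.4 0.1 0.5] w 0.005 ff 0.0
```

View pics/c3.png

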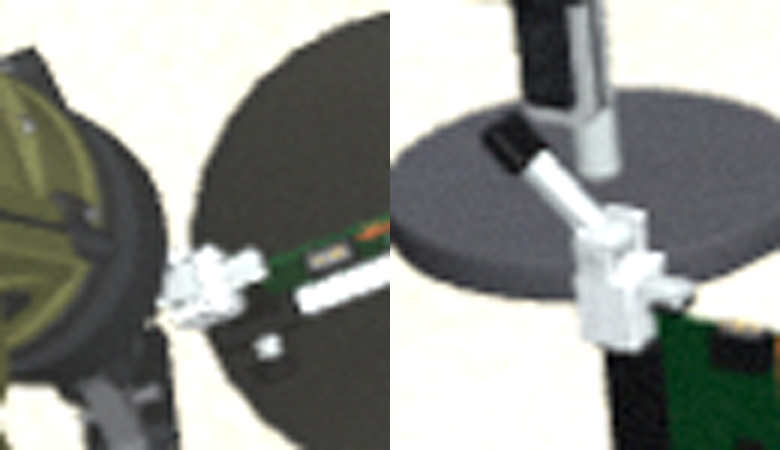

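The side view shows the closed fingertips at about (565,110) in the crop, just above and behind the paddle at (515,145). The arm is clear of everything else. I'll follow the arc.

Request:
play_rows:
  commands: [2, 0, 2.5, 0, 1, 2, 0, 3, 0, 1, 2, 0, 3, 0, 1, 2, 0, 3, 0, 1, 2, 0, 3, 0, 1, 2, 0, 3, 0, 1, 2, 0, 3, 0, 1, 1.5, 0, 3, 0, 1, 1.5, 0, 3, 0, 1, 1, 0, 3, 0, 1, 0.5, 0, 3, 0, 1, 0, 0, 1, 0, 1]

```text
t: 3.37
tool_pos: [477.5, 230.4, 162.2]
tcp_rot: [[-0.383, 0.924, -0.0], [0.924, 0.383, 0.0], [0.0, -0.0, -1.0]]
ft_force: [-0.2, 1.5, 1.7]
grip_width: -0.005
finger_force: 1.0
```

Request:
play_rows:
  commands: [0.5, 0, 0.8, 0, 1, 0, 0, 0.8, 0, 1, 0, 0, 0.6, 0, 1, 0, 0, 0, 0, 1]

```text
t: 3.7
tool_pos: [477.4, 230.6, 160.5]
tcp_rot: [[-0.382, 0.924, -0.0], [0.924, 0.382, -0.0], [0.0, -0.0, -1.0]]
ft_force: [0.2, 1.3, 0.3]
grip_width: 0.002
finger_force: 0.5
```

Request:
play_rows:
  commands: [0, 0, 0.7, 0, 1, 0, 0, 0.7, 0, 1, 0, 0, 0.6, 0, 1, 0, 0, 0, 0, 1]

```text
t: 4.03
tool_pos: [477.9, 230.9, 160.1]
tcp_rot: [[-0.382, 0.924, 0.002], [0.924, 0.382, 0.001], [0.0, 0.002, -1.0]]
ft_force: [-1.6, 0.3, 10.2]
grip_width: -0.003
finger_force: 4.9
```

Request:
play_rows:
  commands: [0, 0, -6, 0, 1, 0, 0, -20, 0, 1, 0, 0, -25, 0, 0.6, 0, 0, -25, 0, 0, 0, 0, -10, 5, 0, 0, 0, 0, 5, 0, 0, 0, 0, 5, 0, 0, 0, 0, 0, 0]

```text
t: 4.7
tool_pos: [477.4, 230.3, 244.7]
tcp_rot: [[-0.129, 0.992, 0.0], [0.992, 0.129, -0.001], [-0.001, -0.0, -1.0]]
ft_force: [0.1, 0.5, 0.0]
grip_width: 0.844
finger_force: 0.0
```

```bash
python3 -c "
from h import *
to((479,-148,200),7.5)"
```

```text
t 4.7 p [477.4 230.3 244.7] yaw_y 7.4 F [0.1 0.5 0. ] w 0.844 ff 0.0
shift [-375.3  -47.1   44.9] turn -0.1
```

Request:
play_rows:
  commands: [-28.9, -3.6, 0, 0, 0, -28.9, -3.6, 0, 0, 0, -28.9, -3.6, 0, 0, 0, -28.9, -3.6, 0, 0, 0, -28.9, -3.6, 0, 0, 0, -28.9, -3.6, 0, 0, 0, -28.9, -3.6, 0, 0, 0, -28.9, -3.6, 0, 0, 0, -28.9, -3.6, 0, 0, 0, -28.9, -3.6, 0, 0, 0, -28.9, -3.6, 0, 0, 0, -28.9, -3.6, 0, 0, 0, -28.5, -3.9, 0, 0, 0, 0, 0, 25, 0, 0, 0, 0, 25, 0, 0, 0, 0, 25, 0, 0, 0, 0, 0, 0, 0]

```text
t: 6.12
tool_pos: [475.5, -146.9, 164.8]
tcp_rot: [[-0.131, 0.991, -0.01], [0.991, 0.131, 0.003], [0.004, -0.009, -1.0]]
ft_force: [-0.8, -0.4, -0.9]
grip_width: 1.001
finger_force: 0.0
```

```bash
python3 - <<'E'
from h import *
to((479,-148,101),7.5)
s=grab('side','2');t=grab('top','2')
im=np.hstack([crop(s,310,225,65,100,6,1.6),crop(s,180,165,65,100,6,1.5)]);cv2.imwrite('pics/c4.png',im)
E
```

```text
t 6.12 p [ 475.5 -146.9  164.8] yaw_y 7.6 F [-0.8 -0.4 -0.9] w 1.001 ff 0.0
shift [-1.8  3.9 63.8] turn 0.1
```

View pics/c4.png

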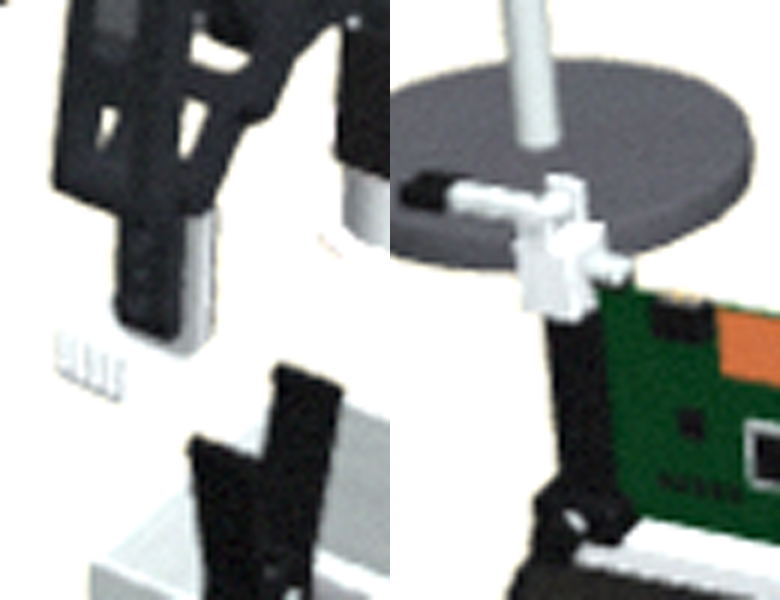

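The lever lies level, with its paddle at crop (425,190), so it is fully down. The fingers are open and straddle the clip handles at (228,450) and (310,375). Next I descend.

Request:
play_rows:
  commands: [0, 0, 15, 0, 0, 0, 0, 10, 0, 0, 0, 0, 0, 0, 0, 0, 0, 0, 0, 0]

```text
t: 6.55
tool_pos: [480.3, -147.6, 145.9]
tcp_rot: [[-0.131, 0.991, 0.001], [0.991, 0.131, -0.001], [-0.001, 0.001, -1.0]]
ft_force: [-0.3, -0.1, -0.8]
grip_width: 0.999
finger_force: 0.0
```

```bash
python3 -c "
from h import *
to((478.5,-148,101),7.5)"
```

```text
t 6.55 p [ 480.3 -147.6  145.9] yaw_y 7.5 F [-0.3 -0.1 -0.8] w 0.999 ff 0.0
shift [-0.1 -1.9 44.9] turn 0.0
```

Request:
play_rows:
  commands: [0, -0.5, 14, 0, 0, 0, -0.5, 14, 0, 0, 0, -0.5, 12, 0, 0, 0, 0, 5, 0, 0.1, 0, 0, 0, 0, 0.25, 0, 0, 0, 0, 0.35, 0, 0, 0, 0, 0.4, 0, 0, 0, 0, 0.45, 0, 0, 0, 0, 0.48, 0, 0, 0, 0, 0.48, 0, 0, 0, 0, 0.48]

```text
t: 7.47
tool_pos: [478.3, -147.8, 99.9]
tcp_rot: [[-0.13, 0.991, 0.0], [0.991, 0.13, -0.0], [-0.0, 0.0, -1.0]]
ft_force: [-0.6, -0.4, 0.6]
grip_width: 0.517
finger_force: 0.0
```

Request:
play_rows:
  commands: [0, 0, 0, 0, 0.5, 0, 0, 0, 0, 0.52, 0, 0, 0, 0, 0.54, 0, 0, 0, 0, 0.56, 0, 0, 0, 0, 0.56, 0, 0, 0, 0, 0.56]

```text
t: 7.97
tool_pos: [478.1, -147.7, 99.5]
tcp_rot: [[-0.13, 0.991, -0.0], [0.991, 0.13, 0.0], [0.0, -0.0, -1.0]]
ft_force: [-0.1, 0.5, -1.0]
grip_width: 0.442
finger_force: 6.4
```

Request:
play_rows:
  commands: [0, 0, 0, 0, 0.6, 0, 0, 0, 0, 0.64, 0, 0, 0, 0, 0.68, 0, 0, 0, 0, 0.71, 0, 0, 0, 0, 0.74, 0, 0, 0, 0, 0.74, 0, 0, 0, 0, 0.74, 0, 0, 0, 0, 0.74]

```text
t: 8.63
tool_pos: [478.2, -147.8, 99.6]
tcp_rot: [[-0.13, 0.991, 0.0], [0.991, 0.13, -0.0], [-0.0, 0.0, -1.0]]
ft_force: [0.9, 0.4, -0.7]
grip_width: 0.262
finger_force: 8.5
```

```bash
python3 - <<'E'
from h import *
where()
s=grab('side','3');t=grab('top','3')
im=np.hstack([crop(s,310,245,65,100,6,2),crop(t,350,215,65,100,6,2)]);cv2.imwrite('pics/c5.png',im)
E
```

```text
t 8.63 p [ 478.2 -147.8   99.6] yaw_y 7.5 F [ 0.9  0.4 -0.7] w 0.262 ff 8.5
```

View pics/c5.png

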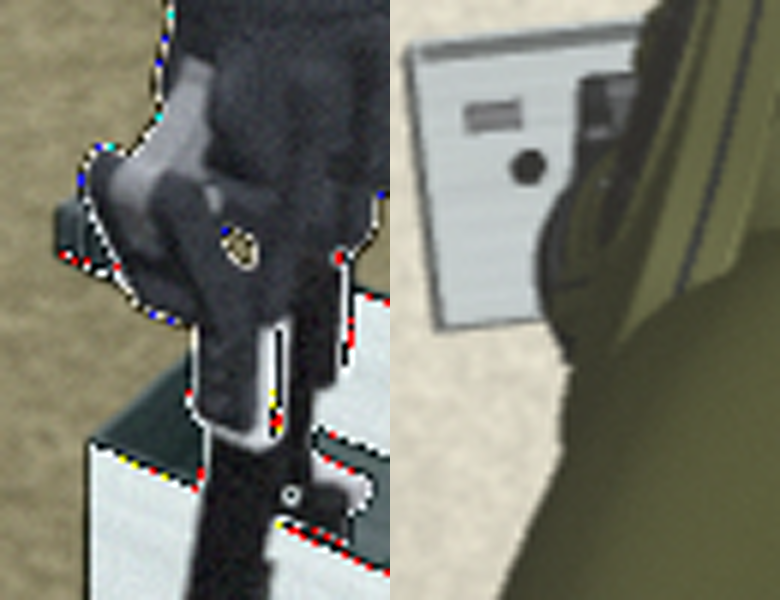

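The fingers hold both handles: fingertip at crop (240,435), pivot pin at (290,495). The jaws straddle the rim. I'll squeeze a little more, then lift straight up.

Request:
play_rows:
  commands: [0, 0, 0, 0, 0.76, 0, 0, 0, 0, 0.76, 0, 0, -2, 0, 0.76, 0, 0, -4, 0, 0.76, 0, 0, -7, 0, 0.76, 0, 0, -10, 0, 0.76, 0, 0, -13, 0, 0.76, 0, 0, -15, 0, 0.76, 0, 0, -17, 0, 0.76, 0, 0, -17, 0, 0.76, 0, 0, -17, 0, 0.76, 0, 0, -15, 0, 0.76, 0, 0, -12, 0, 0.76, 0, 0, -8, 0, 0.76, 0, 0, -4, 0, 0.76, 0, 0, 0, 0, 0.76, 0, 0, 0, 0, 0.76]

```text
t: 10.15
tool_pos: [478.0, -147.7, 240.4]
tcp_rot: [[-0.13, 0.991, -0.0], [0.991, 0.13, 0.0], [0.0, -0.0, -1.0]]
ft_force: [-0.1, -0.5, -0.7]
grip_width: 0.24
finger_force: 10.0
```

```bash
python3 - <<'E'
from h import *
where()
s=grab('side','4')
im=np.hstack([crop(s,300,160,65,100,6,1.8),crop(s,320,260,65,100,6,1.8)]);cv2.imwrite('pics/c6.png',im)
E
```

```text
t 10.15 p [ 478.  -147.7  240.4] yaw_y 7.5 F [-0.1 -0.5 -0.7] w 0.24 ff 10.0
```

View pics/c6.png

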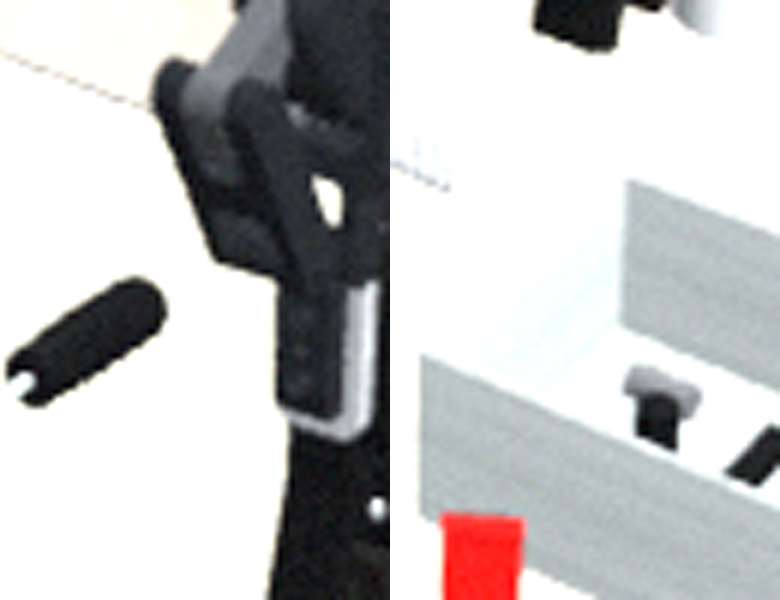

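The clip is off the rim and hangs upright in the fingers, with its pivot pin at crop (378,507). Next I carry it over the board.

Request:
play_rows:
  commands: [0, 0, 0, -5, 0.76, 0, 0, 0, -5, 0.76, 0, 0, 0, -5, 0.76, 8, 5, 0, 0, 0.76, 16, 9, 0, 0, 0.76, 20, 12, 0, 0, 0.76, 22, 13, 0, 0, 0.76, 22, 13, 0, 0, 0.76, 22, 13, 0, 0, 0.76, 22, 13, 0, 0, 0.76, 22, 13, 0, 0, 0.76, 22, 13, 0, 0, 0.76, 22, 13, 0, 0, 0.76, 20.5, 12, 0, 0, 0.76, 14, 8, 0, 0, 0.76, 7, 4, 0, 0, 0.76, 3, 2, 0, 0, 0.76, 0, 0, 0, 0, 0.76, 0, 0, 0, 0, 0.76]

```text
t: 11.78
tool_pos: [517.2, 130.4, 240.3]
tcp_rot: [[-0.382, 0.924, -0.001], [0.924, 0.382, -0.001], [-0.0, -0.001, -1.0]]
ft_force: [1.3, -0.2, -0.0]
grip_width: 0.246
finger_force: 10.0
```

```bash
python3 - <<'E'
from h import *
to((517.3,131,195),22.5)
s=grab('side','5');t=grab('top','5')
im=np.hstack([crop(s,200,155,75,110,5,1.8),crop(t,200,195,75,110,5,2)]);cv2.imwrite('pics/c7.png',im)
p=lambda X:np.round(proj(s,X),1)
print('edge',p((517.3,131,126)),'copper corners side0 (234.5,216),(257.5,221); pivot exp',p((517,131,210)))
s4=load('side4');print(np.round(proj(s4,(478,-148,209.8)),1),'seen 363,244.5')
E
```

```text
t 11.78 p [517.2 130.4 240.3] yaw_y 22.4 F [ 1.3 -0.2 -0. ] w 0.246 ff 10.0
shift [ 0.5  0.4 45.3] turn -0.1
edge [247.3 217.6] copper corners side0 (234.5,216),(257.5,221); pivot exp [244.5 173.2]
[358.7 238.9] seen 363,244.5
```

View pics/c7.png

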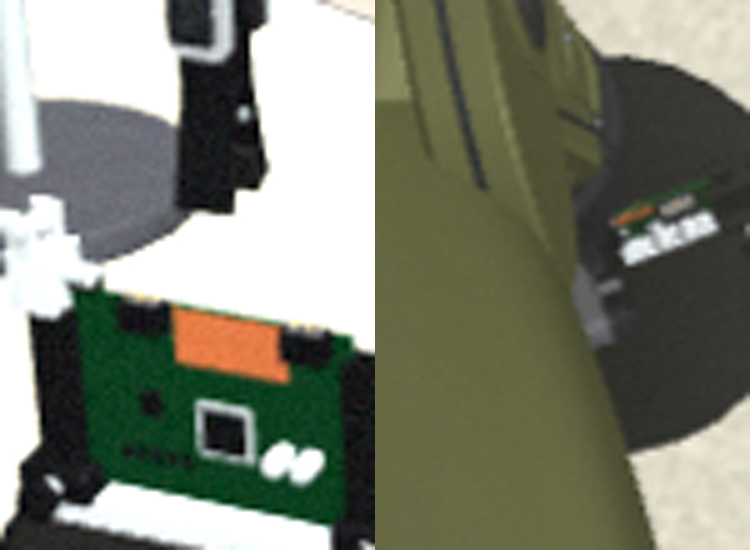

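The side view shows the clip hanging gaping above the bare copper. Near jaw bottom is at crop (178–236, 205–212), far jaw tip at (255,185) and pin end at (243,115). Copper top runs from (173,308) to (285,333), and the board has not turned. I'll check the offset before lowering.

```bash
python3 - <<'E'
from h import *
np.set_printoptions(precision=2,suppress=True)
s=load('side5');th=np.radians(22.5);u=np.array([-np.sin(th),np.cos(th),0]);n=np.array([np.cos(th),np.sin(th),0]);z=np.array([0,0,1.])
P=np.array([517.2,130.4,209.8])
p=lambda X:proj(s,X)
print('pin end exp',p(P-9*u),'seen',(248.3,177.7))
print('J u,n,z',p(P+u)-p(P),p(P+n)-p(P),p(P+z)-p(P))
for h in(-1,1):
  for k in(-9,9): print('tip',h,k,p(P+n*h*8.5+k*u-33*z))
print('near jaw bottom seen',(200+178/5-.4,155+205/5-.4),(200+236/5-.4,155+212/5-.4),'far',(200+262/5-.4,155+187/5-.4))
E=np.array([517.3,131,126])
print('copper ends exp',p(E+23*u),p(E-23*u),'seen',(234.3,216.3),(256.8,221.4))
# pixel masks: board edge by colour
h=cv2.cvtColor(s['color'],cv2.COLOR_BGR2HSV)[205:240,225:270];o=cv2.inRange(h,(5,120,80),(20,255,255));ys,xs=np.nonzero(o)
q=cv2.convexHull(np.c_[xs+225,ys+205].astype(np.float32));print(cv2.minAreaRect(q))
E
```

```text
pin end exp [249.68 174.17] seen (248.3, 177.7)
J u,n,z [-0.54 -0.09] [ 0.27 -0.22] [-0.03 -0.55]
tip -1 -9 [248.43 194.13]
tip -1 9 [238.87 192.48]
tip 1 -9 [252.87 190.14]
tip 1 9 [243.41 188.53]
near jaw bottom seen (235.2, 195.6) (246.79999999999998, 197.0) far (252.0, 192.0)
copper ends exp [235.52 215.42] [259.23 219.86] seen (234.3, 216.3) (256.8, 221.4)
((245.92799377441406, 223.39599609375), (24.149538040161133, 10.82257080078125), 10.30484676361084)
```

```bash
python3 - <<'E'
from h import *
np.set_printoptions(precision=2,suppress=True)
s=load('side5')
def U(a): a=np.radians(a);return np.array([-np.sin(a),np.cos(a),0])
for nm,P,a,seen in(('3',(478.2,-147.8,69),7.5,(310+290/6-.4,245+495/6-.4)),('4',(478,-147.7,209.8),7.5,(300+378/6-.4,160+507/6-.4)),('5',(517.2,130.4,209.7),22.5,(248.3,177.7))):
  e=proj(s,np.array(P)-9*U(a));print(nm,e,seen,np.array(seen)-e)
# fingertip bottom of -x finger (bottom -y corner), z=TCP-11
n=lambda a:np.array([np.cos(np.radians(a)),np.sin(np.radians(a)),0])
for nm,P,a,w,seen in(('3',(478.2,-147.8,99.6-11),7.5,22.3,(310+265/6-.4,245+447/6-.4)),('4',(478,-147.7,240.4-11),7.5,20.5,(300+350/6-.4,160+440/6-.4)),('5',(517.2,130.4,240.3-11),22.5,20.5,(200+217/5-.4,155+60/5-.4))):
  e=proj(s,np.array(P)-11*U(a)-w/2*n(a));print('finger',nm,e,seen,np.array(seen)-e)
E
```

```text
3 [359.87 324.44] (357.93333333333334, 327.1) [-1.94  2.66]
4 [364.3  240.84] (362.6, 244.1) [-1.7   3.26]
5 [249.68 174.22] (248.3, 177.7) [-1.38  3.48]
finger 3 [357.53 317.99] (353.7666666666667, 319.1) [-3.77  1.11]
finger 4 [362.21 231.47] (357.93333333333334, 232.9333333333333) [-4.27  1.46]
finger 5 [247.39 165.68] (243.0, 166.6) [-4.39  0.92]
```

Request:
play_rows:
  commands: [0.3, 0.2, 6, 0, 0.76, 0.2, 0.2, 8, 0, 0.76, 0, 0, 8, 0, 0.76, 0, 0, 8, 0, 0.76, 0, 0, 6, 0, 0.76, 0, 0, 4, 0, 0.76, 0, 0, 2, 0, 0.76, 0, 0, 0, 0, 0.76, 0, 0, 0, 0, 0.76]

```text
t: 12.63
tool_pos: [517.8, 131.6, 198.7]
tcp_rot: [[-0.382, 0.924, 0.0], [0.924, 0.382, 0.0], [-0.0, 0.0, -1.0]]
ft_force: [1.1, 0.1, -0.7]
grip_width: 0.242
finger_force: 10.0
```

```bash
python3 - <<'E'
from h import *
np.set_printoptions(precision=1,suppress=True)
st=where();s=grab('side','6')
im=crop(s,220,180,50,60,10,1.5)
T=st['tool_pos'];th=np.radians(22.5);u=np.array([-np.sin(th),np.cos(th),0]);n=np.array([np.cos(th),np.sin(th),0])
b=np.array([-1.8,1.2])
def dot(X,c):
  q=(proj(s,X)+b+.5-[220,180])*10;cv2.circle(im,(int(q[0]),int(q[1])),2,c,-1);print(q)
for h in(-1,1):
  for k in(-9,9): dot(np.r_[T[:2],T[2]-30.6-33]+n*h*8.5+k*u,(0,0,255) if h<0 else (255,0,0))
for k in (-23,23): dot(np.array([517.3,131,126])+k*u,(255,0,255))
cv2.imwrite('pics/c8.png',im)
E
```

```text
t 12.63 p [517.8 131.6 198.7] yaw_y 22.5 F [ 1.1  0.1 -0.7] w 0.242 ff 10.0
[281.8 374.7]
[188.2 357.3]
[325.1 332.7]
[232.5 315.8]
[379.3 415.6]
[142.2 371.2]
```

View pics/c8.png

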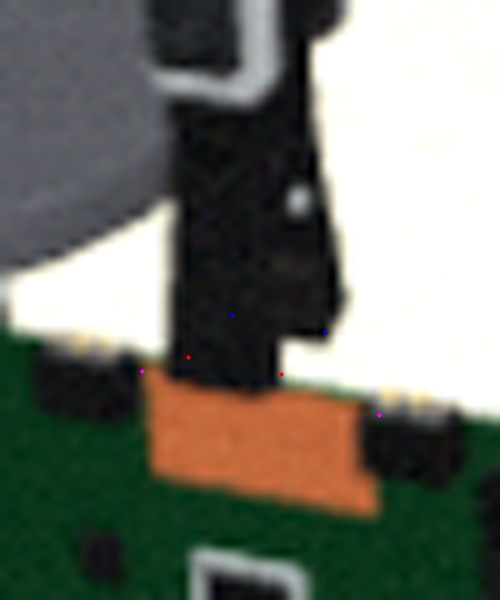

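The gaping jaws stand centred over the bare copper: near jaw bottom at (170–275, 378–390), far tip at (325,340), and the copper's top edge from (145,367) to (360,402). Row residuals suggest shifting about 1.5 mm towards +x of the edge, so I do that and lower slowly.

Request:
play_rows:
  commands: [0, 0.8, 0, 0, 0.76, 0, 0.7, 0, 0, 0.76, 0, 0, 2, 0, 0.76, 0, 0, 2, 0, 0.76, 0, 0, 2, 0, 0.76, 0, 0, 2, 0, 0.76, 0, 0, 2, 0, 0.76, 0, 0, 0, 0, 0.76, 0, 0, 0, 0, 0.76]

```text
t: 13.43
tool_pos: [518.9, 132.1, 188.4]
tcp_rot: [[-0.382, 0.924, -0.0], [0.924, 0.382, -0.0], [0.0, -0.0, -1.0]]
ft_force: [-0.3, -0.9, -1.1]
grip_width: 0.24
finger_force: 10.0
```

```bash
cat > m.py <<'E'
from h import *
import sys
where();s=grab('side',sys.argv[1])
def cop(d):
  h=cv2.cvtColor(d['color'],cv2.COLOR_BGR2HSV)[205:240,225:270];o=cv2.inRange(h,(5,120,80),(20,255,255));r=[]
  for x in range(8,34,2):
    y=np.nonzero(o[:,x])[0];r.append((x+225,int(y.min())+205,int(y.max())+205) if len(y) else (x+225,0,0))
  return r
print(cop(load('side5')));print(cop(s))
g=s['color'].max(2)
# board motion: compare region off the clip/arm with side5
a=load('side5')['color'][228:275,212:285].astype(int);b=s['color'][228:275,212:285].astype(int);print('diff',np.abs(a-b).max(2).mean())
for r in range(206,228,2): print(r,''.join('#' if v<45 else '.' for v in g[r,232:262]))
E
python3 m.py 7
```

```text
t 13.43 p [518.9 132.1 188.4] yaw_y 22.5 F [-0.3 -0.9 -1.1] w 0.24 ff 10.0
[(233, 0, 0), (235, 216, 226), (237, 217, 227), (239, 217, 227), (241, 217, 227), (243, 218, 228), (245, 218, 228), (247, 219, 229), (249, 219, 229), (251, 219, 229), (253, 220, 230), (255, 220, 230), (257, 229, 230)]
[(233, 0, 0), (235, 216, 226), (237, 223, 227), (239, 224, 227), (241, 224, 227), (243, 224, 228), (245, 225, 228), (247, 225, 229), (249, 219, 229), (251, 219, 229), (253, 220, 230), (255, 220, 230), (257, 229, 230)]
diff 3.548819586126494
206 ......############.##.........
208 ......################........
210 ......################........
212 ......################........
214 ......#################.......
216 ##...#################........
218 ##....################........
220 ##....###########.............
222 ##....##########........######
224 ###.....................######
226 ###.....................######
```

Request:
play_rows:
  commands: [0, 0.2, 2, 0, 0.76, 0, 0, 2, 0, 0.76, 0, 0, 2, 0, 0.76, 0, 0, 2, 0, 0.76, 0, 0, 2, 0, 0.76, 0, 0, 1, 0, 0.76, 0, 0, 0, 0, 0.76, 0, 0, 0, 0, 0.76]

```text
t: 14.15
tool_pos: [519.2, 132.2, 177.5]
tcp_rot: [[-0.382, 0.924, -0.0], [0.924, 0.382, -0.0], [0.0, -0.0, -1.0]]
ft_force: [-0.6, 0.8, -1.1]
grip_width: 0.242
finger_force: 10.0
```

```bash
python3 m.py 8
```

```text
t 14.15 p [519.2 132.2 177.5] yaw_y 22.5 F [-0.6  0.8 -1.1] w 0.242 ff 10.0
[(233, 0, 0), (235, 216, 226), (237, 217, 227), (239, 217, 227), (241, 217, 227), (243, 218, 228), (245, 218, 228), (247, 219, 229), (249, 219, 229), (251, 219, 229), (253, 220, 230), (255, 220, 230), (257, 229, 230)]
[(233, 0, 0), (235, 216, 226), (237, 217, 226), (239, 0, 0), (241, 0, 0), (243, 0, 0), (245, 0, 0), (247, 0, 0), (249, 219, 229), (251, 219, 229), (253, 220, 230), (255, 220, 230), (257, 229, 230)]
diff 3.9950451763334307
206 .......##############.........
208 .......##############.........
210 .......##########...#.........
212 .......###############........
214 .......###############........
216 ##....################........
218 ##....#################.......
220 ##....##########..............
222 ##....###########.......######
224 ###...###########.......######
226 ###...###########.......######
```

Request:
play_rows:
  commands: [0, 0, 1, 0, 0.76, 0, 0, 1, 0, 0.76, 0, 0, 0, 0, 0.76, 0, 0, 0, 0, 0.76, 0, 0, 0, 0, 0.76, 0, 0, 0, 0, 0.76]

```text
t: 14.7
tool_pos: [519.3, 132.2, 175.6]
tcp_rot: [[-0.382, 0.924, 0.0], [0.924, 0.382, 0.0], [-0.0, 0.0, -1.0]]
ft_force: [0.3, -0.5, -0.2]
grip_width: 0.244
finger_force: 10.0
```

```bash
python3 m.py 9 | head -3; python3 -c "
from bench import manip
print(manip.finish_job())"
```

```text
t 14.7 p [519.3 132.2 175.6] yaw_y 22.5 F [ 0.3 -0.5 -0.2] w 0.244 ff 10.0
[(233, 0, 0), (235, 216, 226), (237, 217, 227), (239, 217, 227), (241, 217, 227), (243, 218, 228), (245, 218, 228), (247, 219, 229), (249, 219, 229), (251, 219, 229), (253, 220, 230), (255, 220, 230), (257, 229, 230)]
[(233, 0, 0), (235, 216, 226), (237, 217, 226), (239, 0, 0), (241, 0, 0), (243, 0, 0), (245, 0, 0), (247, 0, 0), (249, 219, 229), (251, 219, 229), (253, 220, 230), (255, 220, 230), (257, 229, 230)]
the job is handed in; nothing more can be done
None
```

I handed the job in at 14.7 s: the lever is pressed level and the clip is held gaping over the bare edge, tips about 14 mm below it. Forces and the side view show no contact and no board movement; the clearance itself (about 4 mm a side by design) was not measured.

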